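# Load a lock-up frame in order and latch it

## Task

Load the steel lock-up frame from its flared open end: push the brass-faced printing block in first, face up, under the two red straps and fully home against the head bar, then push the blue-grey metal spacer in lengthwise behind it until the two are snug. Then swing the latch fully shut across the open end, behind the spacer. Leave everything else on the table alone.

Things in the scene. Friction and masses are not known exactly. Their poses are not given: they have to be found in the camera images.
- frame: Steel lock-up frame fixed to the table; the table top is its floor. Origin: on the table, middle of the open end. x runs up the channel to the head bar (pushing direction), y across, z up. Rails 18 mm high, 10 thick, 55 apart inside; from x = 25 to 0 mm they flare to 80 apart. With both blocks home the spacer's rear face is at x = 2 mm.
- head (a point): Middle of the head bar's inner face, at frame x = 184 mm, 12 mm above the table; the bar is 24 mm high. The printing block's front end rests against it when home.
- strap (a point): Middle of the first of two red straps over the channel, at frame x = 55-75 and x = 130-150 mm; their underside is 32 mm above the table (this point), their top 38 mm. Blocks slide in beneath them from the open end and cannot be put in from above.
- latch (a joint): Latch: steel bar 100 mm long, 12 wide, 8 to 21 mm above the table, on a vertical pivot beside the open end. 0 rad = shut: it lies across the open end, pointing along frame -y, inner face at frame x = -2 mm. Opening is clockwise from above: at 1.57 it points along frame -x; at most 2.8. Starts open, clear of the way in; stays where left; about 1 N at the post moves it.
- latch_pivot (a point): Point on the latch's vertical pivot axis, 20 mm above the table, at frame x = -8, y = +52 mm.
- latch_post (a point): Middle of the grippable part of the upright brass post on the latch arm, 15 mm in diameter, 62 mm from the pivot axis; the post stands from 21 to 67 mm above the table, this point at 50 mm. It turns with the latch.
- cut_center (a point): Printing block: pale wooden base with a brass plate with raised copper ornament on top, 100 x 50 x 23 mm, 0.3 kg, loose. Centre of the block, half-way up. Its x axis is its 100 mm length, z up out of the brass face. Either end may go first.
- cut: The same printing block; origin at the centre of its underside, axes as for cut_center.
- spacer_center (a point): Spacer: blue-grey metal furniture block with raised H-shaped ends, 82 x 50 x 26 mm, about 0.2 kg, loose. Centre, half-way up. Its y axis is its 82 mm length, x its 50 mm width. The end plates are 4 mm thick and 26 mm high over the full 50 mm width; between them the body spans 8 to 22 mm above the underside, also 50 mm wide. Either end may go first.
- spacer: The same spacer; origin at the centre of its underside, axes as for spacer_center.
- stick: Bystander: steel composing stick, 48 x 190 x 20 mm, loose. Origin at the centre of its underside.
- mould: Bystander: dark open iron mould box, 64 x 110 x 42 mm, loose. Origin at the centre of its underside.
- key: Bystander: T-shaped quoin key with dark grip, 70 x 90 x 12 mm, loose. Origin at the centre of its underside.
- strip: Bystander: small wooden strip, 60 x 24 x 18 mm, loose. Origin at the centre of its underside.
Things that resemble listed ones, but are neither listed nor needed, are in the scene too. Leave any pink look-alike of the spacer alone.

How it is judged:
By the outcome, as a careful person would: the job done as asked, in the order asked, and still so for the second after the job is handed in, with the robot touching nothing.
It also fails if it takes over 67 s, if anything falls off the work surface, if the arm or the gripper's body presses on something with over 40 N, if the wrist force passes 120 N, or if a joint passes its speed limit or range.

## Robot

A 7-joint arm with a two-finger parallel gripper is mounted at the origin on a cart in front of the work surface, level with it; the furniture and walls round the work are solid. World frame = base frame: x ahead of the robot, y to its left, z up, the work surface at z = 0. Lengths are in m, angles in degrees, forces in N, time in s.
With the tool pointing down it reaches from about 0.4 to 0.875 m from the base axis. Payload 6.5 kg.
Tool frame: the origin (TCP) lies between the finger pads; the fingertips stand 25 mm ahead of it and the grasp point (between the pads) lies 6 mm ahead of it; z points along the fingers, y is the line along which they close (so a half turn about z gives the same grasp; the last joint's range is limited). The gripper opens to 88 mm and grips with 3 to 60 N. Pads are 18 mm wide; open, the fingers measure 123 mm over their backs; the gripper's body (75 mm by 187 mm) begins 45 mm behind the grasp point.
Start: joints at [-73.465, 30.733, -0.252, 88.115, 0.149, 61.152, -4.079], TCP at [0.226, 0.61, 0.264] pointing down, gripper open.
Joint ranges: [-154.64, 154.64], [-21.42, 123.67], [-72.66, 72.17], [13.99, 137.28], [-74.86, 254.86], [10.95, 109.41], [-158.01, 158.01]. Speed limits (degrees/s): [136.94, 136.94, 180, 180, 180, 180, 180].

## Interface

Orientations are given as a 3x3 rotation matrix whose columns are the frame's x, y, z axes.
In Python, from workcell import get_state, get_image, env gives the robot as it stands.
- The arm moves only by the tool play_rows, never from a script. Its argument "steps" is a list of rows, each a list of 2 entries, a list of its own where there are three numbers: the shift along the tool's x, y, z in cm, then the turn, a rotation vector about the tool's x, y, z in rad. In form: [[[tx, ty, tz], [ax, ay, az]], ...]. A call has 1 to 10 rows; each row shifts and turns the commanded pose from where the row before left it, along the tool's axes as they then stand; what a row does not reach is not made up. A row lasts 1/8 s, in which the tool goes at most 62.5 mm and 10.7 degrees, less where a joint would pass 70% of its speed; a pose out of reach is approached as far as the arm can. A call with a gripper value outside its range is refused whole. "jaw" is the opening, from 0 (shut) to 1 (fully open), set as the call begins (left out, the last holds). The fingers move at their own pace and stop on an object; "squeeze" is the grip in N (left out, the last holds). Time passes only in rows, so rows that do not move let the fingers close. It gives the time, the measured TCP pose, the force, the opening and the grip force at its end, in the units of the state.
- get_state(): the state, without advancing time (a new reading comes with each control period).
- get_image(name): name is "side" or "top"; returns a dict with "frame" (400x640x3 uint8, blue, green, red), "range_z" (400x640 float32, m along the optical axis (not along the pixel's ray), 0 where there is no reading), "K" (3x3 intrinsics, pixels), "world_to_cam" (4x4, takes a point from world to camera coordinates). Camera axes: x right, y up, looking along -z (the intrinsics and any distortion apply to the point x, -y, -z); pixel columns grow to the right and rows downward; lengths in m; the calibration is good to about 2 mm. A picture is of the moment at which its call begins.
- env.job_done(): hands the job in; it is judged then, once.
The state is a dict: "t": time; "qpos": joint angles; "dq": joint speeds; "tau": joint torques, N m; "ee_pos": TCP position; "orientation": TCP orientation; "wrist_force": force on the tool from outside, world axes, zero at the start; "wrist_torque": the same for the moment, N m; "opening": finger opening in m; "grip_force": force on a finger pad.
Only numpy, scipy, OpenCV 4.12 (cv2) and the standard library are available. Lean on these libraries where they do the work, as an engineer would, in place of code of your own. Each camera call takes 0.05 s, during which the arm holds its last target. There are 200 camera calls.

## Working session

There is one attempt and no reset: what is moved stays moved. The work goes in short steps, Python scripts to look and compute and a tool call to move; the robot and the scene stay as the last step left them, time stands still between calls to the robot, and variables do not carry over. Pictures are saved under pics/ and viewed, at most 10 in all, crops included, and the job is handed in when it is done.

Besides the shell and the picture viewer there is one more tool, called after "Emit:" as name(argument=value, ...) on one line, values as JSON. play_rows: Moves the arm, as the interface text tells. Its arguments: {"type":"object","properties":{"steps":{"type":"array"},"jaw":{"type":"number"},"squeeze":{"type":"number"}},"required":["steps"]}

```bash
mkdir -p pics; ls; cat > h.py <<'E'
import numpy as np, cv2, pickle
from workcell import get_state, get_image, env
def cloud(im):
    z=im["range_z"]; K=im["K"]; h,w=z.shape
    u,v=np.meshgrid(np.arange(w),np.arange(h))
    c=np.stack([(u-K[0,2])/K[0,0]*z,-(v-K[1,2])/K[1,1]*z,-z,np.ones_like(z)],-1)
    P=c@np.linalg.inv(im["world_to_cam"]).T
    P=P[...,:3]; P[z<=0]=np.nan
    return P
E
python3 - <<'E'
from h import *
for n in ("top","side"):
    im=get_image(n); pickle.dump(im,open(n+"0.pkl","wb")); cv2.imwrite(f"pics/{n}0.png",im["frame"]); print(n,im["K"].round(1).tolist(),{k:np.shape(v) for k,v in im.items()},np.linalg.inv(im["world_to_cam"])[:3].round(3).tolist())
s=get_state(); print(s)
E
```

```text
pics
top [[479.8, 0.0, 312.9], [0.0, 479.8, 202.3], [0.0, 0.0, 1.0]] {'frame': (400, 640, 3), 'range_z': (400, 640), 'K': (3, 3), 'world_to_cam': (4, 4)} [[0.025, 0.986, -0.166, 0.388], [-1.0, 0.026, 0.003, -0.076], [0.007, 0.166, 0.986, 1.089]]
side [[382.9, 0.0, 313.1], [0.0, 382.9, 195.6], [0.0, 0.0, 1.0]] {'frame': (400, 640, 3), 'range_z': (400, 640), 'K': (3, 3), 'world_to_cam': (4, 4)} [[-0.462, -0.446, 0.766, 1.385], [0.887, -0.231, 0.4, 0.33], [-0.001, 0.864, 0.503, 0.625]]
{'t': 0.1, 'qpos': array([-73.46460613,  30.77495473,  -0.25523663,  88.16226768,
         0.1508359 ,  61.15163009,  -4.07918556]), 'dq': array([ 0.02602781, -0.16472151, -0.07961463, -0.12275518, -0.0115047 ,
       -0.04432512,  0.00108628]), 'tau': array([ 2.26191638e-03, -5.72075737e+01,  9.93806049e-01, -2.52229732e+01,
       -5.61554823e-02,  1.34965929e-02,  3.16694502e-05]), 'ee_pos': array([0.22564559, 0.60904993, 0.26292502]), 'orientation': array([[-9.37753839e-01,  3.47300403e-01, -4.08546704e-04],
       [ 3.47300617e-01,  9.37752665e-01, -1.49017650e-03],
       [-1.34423139e-04, -1.53930726e-03, -9.99998806e-01]]), 'wrist_force': array([ 0.27384667,  0.23888307, -0.64656928]), 'wrist_torque': array([-0.04266243, -0.0139131 , -0.02940111]), 'grip_force': 0.0, 'opening': 0.08785219991022263}
```

View pics/top0.png

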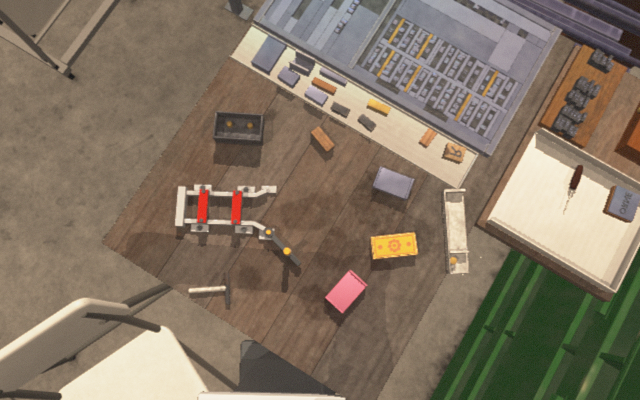

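View pics/side0.png

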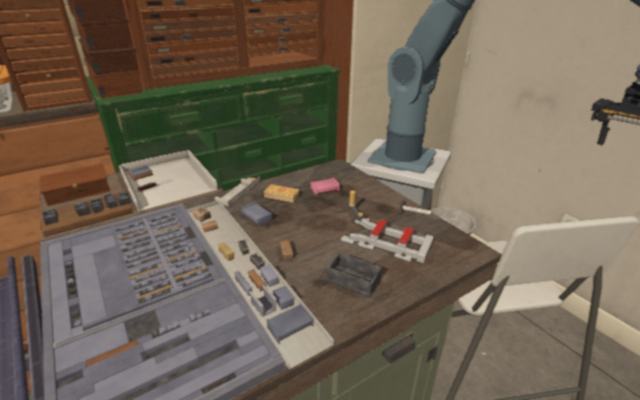

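The top view shows the frame with its head bar at left (181,205), straps at (203,205) and (237,207), and its open end at right (~270,210). The latch is open, with pivot ~(268,232) and post ~(287,251). The printing block is at (394,246). Spacer candidates are the blue-grey block (394,182), the pink look-alike (346,291), and a flat blue-grey piece on the rack (266,53). The one at (394,182) fits best by colour and size and lies loose on the table. I'll confirm it in a crop and measure.

```bash
cat >> h.py <<'E'
def rect(P,m):
    p=P[m]; (c,s,a)=cv2.minAreaRect((p[:,:2]*1000).astype(np.float32)); return np.round(c,1),np.round(s,1),round(a,1),len(p),np.round(np.nanmedian(p[:,2])*1000,1)
def comp(mask,seed):
    n,l=cv2.connectedComponents(mask.astype(np.uint8)); return l==l[seed[1],seed[0]]
E
python3 - <<'E'
from h import *
im=pickle.load(open("top0.pkl","rb")); P=cloud(im); f=im["frame"]
c=cv2.resize(f[150:320,160:480],None,fx=2.5,fy=2.5,interpolation=cv2.INTER_CUBIC); cv2.imwrite("pics/crop1.png",c)
z=P[...,2]
print("table z",np.nanmedian(z[260:280,240:270]),np.nanmedian(z[205:220,320:350]))
for nm,s,lo in (("spacer",(394,182),.012),("cut",(394,246),.012),("pink",(346,291),.012),("head",(181,206),.012)):
    m=comp(np.nan_to_num(z)>lo,s); print(nm,rect(P,m), P[s[1],s[0]].round(4))
hsv=cv2.cvtColor(f,cv2.COLOR_BGR2HSV)
red=((hsv[...,0]<6)|(hsv[...,0]>174))&(hsv[...,1]>180)&(hsv[...,2]>120)
for s in ((203,208),(237,209)):
    print("strap",red[s[1],s[0]],rect(P,comp(red,s)&(z>.03)))
m=(z>.055)&(np.abs(np.indices(z.shape)[1]-287)<25)&(np.abs(np.indices(z.shape)[0]-248)<25); print("post",rect(P,m) if m.any() else 0)
m=(z>.011)&(z<.03);u=np.indices(z.shape)
for n,(x0,x1,y0,y1) in dict(railTop=(205,250,183,198),railBot=(205,250,222,233),headbar=(176,186,190,225)).items():
    w=np.zeros_like(m);w[y0:y1,x0:x1]=1; print(n,rect(P,m&w))
E
```

```text
table z -0.0003564904794965962 -0.0003130725168899451
spacer (array([ 618.1, -259.2]), array([82.3, 50.9]), 69.7, 818, np.float64(22.3)) [ 0.6188 -0.2618  0.0273]
cut (array([ 475.9, -261.1]), array([ 50.1, 100.4]), 7.6, 1015, np.float64(22.9)) [ 0.474  -0.2613  0.0274]
pink (array([ 372.9, -155.5]), array([50.1, 81.9]), 49.1, 874, np.float64(22.6)) [ 0.3733 -0.1567  0.0232]
head (array([537. ,  79.3]), array([316.4, 141.7]), 73.3, 1898, np.float64(23.1)) [0.5519 0.2168 0.0221]
strap True (array([551.1, 165.8]), array([20.3, 72.4]), 89.6, 254, np.float64(37.6))
strap True (array([550.8,  91. ]), array([19.5, 72.6]), 89.8, 246, np.float64(37.9))
post (array([454.3, -24.9]), array([13. , 12.8]), 2.5, 39, np.float64(66.9))
railTop (array([589.3, 112. ]), array([23.4, 92.1]), 0.3, 155, np.float64(17.5))
railBot (array([508.4, 111. ]), array([22. , 97.5]), 1.0, 130, np.float64(17.6))
headbar (array([549.4, 218.3]), array([78. , 21.2]), 3.8, 320, np.float64(23.5))
```

View pics/crop1.png

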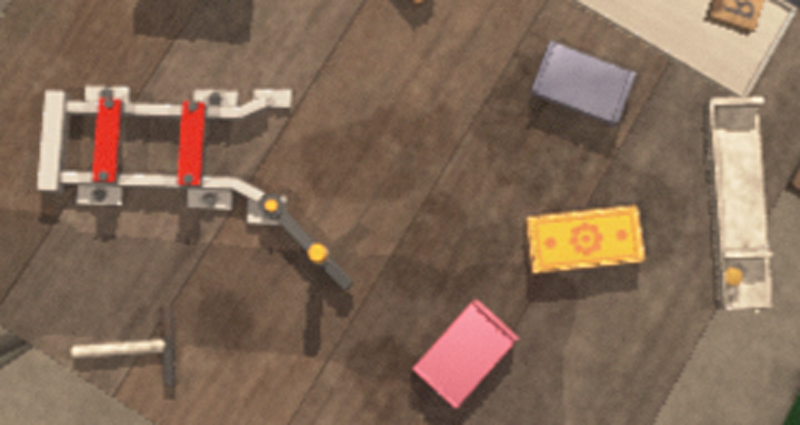

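The crop confirms the spacer: a blue-grey 82×50 block at crop (583,82) = full (394,182). The pink one is the decoy, left alone. The latch bar points down-right, about 2.37 rad open, and the way in is clear. The frame origin is at about (0.5505, 0.026), with its x axis along world +y.

First I turn the tool and go over the cut.

Emit:
play_rows(steps=[[[0,0,0],[0,0,0.18]],[[0,0,0],[0,0,0.18]],[[0,0,0],[0,0,0.18]],[[0,0,0],[0,0,0.18]],[[0,0,0],[0,0,0.18]],[[0,0,0],[0,0,0.18]]], jaw=0.85, squeeze=25)

```text
t: 0.85
ee_pos: [0.2256, 0.6092, 0.2632]
orientation: [[-0.13, 0.992, -0.0], [0.992, 0.13, -0.001], [-0.001, -0.0, -1.0]]
wrist_force: [-0.3, 0.6, -0.4]
opening: 0.0748
grip_force: 0.0
```

```bash
cat >> h.py <<'E'
def to(x,y,z,head=None):
    s=get_state(); R=s["orientation"]; p=s["ee_pos"]
    h=np.degrees(np.arctan2(R[1,1],R[0,1]))
    print("t",round(s["t"],2),"pos",p.round(4),"head",h.round(2),"tilt",R[:2,2].round(4),"F",s["wrist_force"].round(1),"open",round(s["opening"],4),"grip",round(s["grip_force"],1))
    print("tool shift cm",(R.T@(np.array([x,y,z])-p)*100).round(2), "" if head is None else ("turn z rad",round(np.radians(h-head),4)))
E
python3 -c "
from h import *
to(.5,.15,.2,7.6);to(.48,-.291,.12,7.6)"
```

```text
t 0.85 pos [0.2256 0.6092 0.2632] head 7.46 tilt [-0.0003 -0.001 ] F [-0.3  0.6 -0.4] open 0.0748 grip 0.0
tool shift cm [-49.09  21.25   6.36] ('turn z rad', np.float64(-0.0025))
t 0.85 pos [0.2256 0.6092 0.2632] head 7.46 tilt [-0.0003 -0.001 ] F [-0.3  0.6 -0.4] open 0.0748 grip 0.0
tool shift cm [-92.55  13.54  14.4 ] ('turn z rad', np.float64(-0.0025))
```

Emit:
play_rows(steps=[[[-4.9,2.1,0.6],[0,0,0]],[[-4.9,2.1,0.6],[0,0,0]],[[-4.9,2.1,0.6],[0,0,0]],[[-4.9,2.1,0.6],[0,0,0]],[[-4.9,2.1,0.6],[0,0,0]],[[-4.9,2.1,0.6],[0,0,0]],[[-4.9,2.1,0.6],[0,0,0]],[[-4.9,2.1,0.6],[0,0,0]],[[-4.9,2.1,0.6],[0,0,0]],[[-4.9,2.1,0.6],[0,0,0]]])

```text
t: 2.1
ee_pos: [0.5008, 0.1511, 0.2034]
orientation: [[-0.136, 0.991, -0.0], [0.991, 0.136, 0.0], [0.0, -0.0, -1.0]]
wrist_force: [0.1, 0.9, -0.5]
opening: 0.0751
grip_force: 0.0
```

Emit:
play_rows(steps=[[[-4.8,-0.9,0.9],[0,0,0]],[[-4.8,-0.9,0.9],[0,0,0]],[[-4.8,-0.9,0.9],[0,0,0]],[[-4.8,-0.9,0.9],[0,0,0]],[[-4.8,-0.9,0.9],[0,0,0]],[[-4.8,-0.9,0.9],[0,0,0]],[[-4.8,-0.9,0.9],[0,0,0]],[[-4.8,-0.9,0.9],[0,0,0]],[[-4.8,-0.9,0.9],[0,0,0]],[[0,0,0],[0,0,0]]])

```text
t: 3.35
ee_pos: [0.4768, -0.291, 0.1222]
orientation: [[-0.129, 0.992, -0.001], [0.992, 0.129, -0.002], [-0.002, -0.002, -1.0]]
wrist_force: [-0.8, 0.7, -0.3]
opening: 0.0748
grip_force: 0.0
```

```bash
python3 -c "
from h import *
to(.48,-.291,.033,7.6)"
```

```text
t 3.35 pos [ 0.4768 -0.291   0.1222] head 7.42 tilt [-0.0013 -0.0024] F [-0.8  0.7 -0.3] open 0.0748 grip 0.0
tool shift cm [-0.02  0.34  8.92] ('turn z rad', np.float64(-0.0032))
```

Descend, then grip.

Emit:
play_rows(steps=[[[0,0.3,3.0],[0,0,0]],[[0,0,3.0],[0,0,0]],[[0,0,1.9],[0,0,0]],[[0,0,1.0],[0,0,0]],[[0,0,0],[0,0,0]]])

```text
t: 3.98
ee_pos: [0.4816, -0.2858, 0.0335]
orientation: [[-0.136, 0.991, -0.001], [0.991, 0.136, 0.0], [0.0, -0.0, -1.0]]
wrist_force: [0.2, -0.8, 0.1]
opening: 0.075
grip_force: 0.0
```

Emit:
play_rows(steps=[[[0,0,0],[0,0,0]],[[0,0,0],[0,0,0]],[[0,0,0],[0,0,0]],[[0,0,0],[0,0,0]],[[0,0,0],[0,0,0]]], jaw=0.4)

```text
t: 4.6
ee_pos: [0.4819, -0.2863, 0.0343]
orientation: [[-0.136, 0.991, 0.001], [0.991, 0.136, -0.0], [-0.0, 0.001, -1.0]]
wrist_force: [-1.7, 0.5, 6.4]
opening: 0.0498
grip_force: 25.0
```

Emit:
play_rows(steps=[[[0,0,-2.5],[0,0,0]],[[0,0,-2.5],[0,0,0]],[[0,0,0],[0,0,0.07]],[[0,0,0],[0,0,0.07]],[[0,0,0],[0,0,0]]])

```text
t: 5.22
ee_pos: [0.4813, -0.2857, 0.0834]
orientation: [[0.003, 1.0, -0.001], [1.0, -0.003, 0.0], [0.0, -0.001, -1.0]]
wrist_force: [-0.5, 0.2, -2.5]
opening: 0.0496
grip_force: 25.0
```

```bash
python3 -c "
from h import *
to(.5505,-.057,.06,-.3)"
```

```text
t 5.22 pos [ 0.4813 -0.2857  0.0834] head -0.18 tilt [-0.0008  0.0002] F [-0.5  0.2 -2.5] open 0.0496 grip 25.0
tool shift cm [22.89  6.85  2.34] ('turn z rad', np.float64(0.0021))
```

Emit:
play_rows(steps=[[[4.6,1.4,0],[0,0,0.002]],[[4.6,1.4,0],[0,0,0]],[[4.6,1.4,0],[0,0,0]],[[4.6,1.4,0.3],[0,0,0]],[[3.5,1.0,1.0],[0,0,0]],[[1.0,0.25,1.0],[0,0,0]],[[0,0,0],[0,0,0]],[[0,0,0],[0,0,0]]])

```text
t: 6.22
ee_pos: [0.551, -0.0598, 0.0609]
orientation: [[0.008, 1.0, -0.0], [1.0, -0.008, -0.001], [-0.001, -0.0, -1.0]]
wrist_force: [0.2, 0.0, -2.2]
opening: 0.0499
grip_force: 25.0
```

```bash
python3 - <<'E'
from h import *
to(.5505,-.057,.0345,-.3)
im=get_image("top"); P=cloud(im);f=im["frame"]; cv2.imwrite("pics/ins1.png",cv2.resize(f[160:280,160:360],None,fx=4,fy=4,interpolation=cv2.INTER_CUBIC))
E
```

```text
t 6.22 pos [ 0.551  -0.0598  0.0609] head -0.48 tilt [-0.0001 -0.0013] F [ 0.2  0.  -2.2] open 0.0499 grip 25.0
tool shift cm [ 0.28 -0.05  2.64] ('turn z rad', np.float64(-0.0031))
```

View pics/ins1.png

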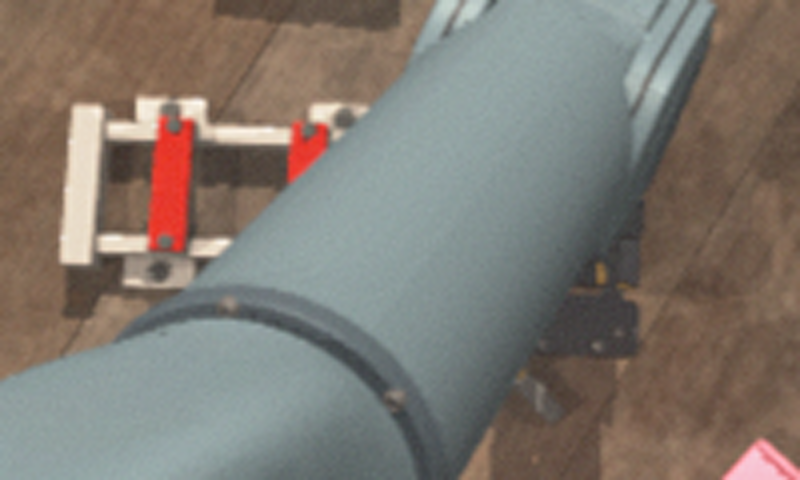

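The arm hides the mouth of the frame: only the straps at (172,185) and (305,150) in the crop show. I'll continue by force readings: lower, then slide in.

Emit:
play_rows(steps=[[[0,0,1.5],[0,0,0]],[[0,0,0.9],[0,0,0]],[[0,0,0.2],[0,0,0]],[[0,0,0],[0,0,0]]])

```text
t: 6.78
ee_pos: [0.5511, -0.0577, 0.0345]
orientation: [[0.006, 1.0, -0.001], [1.0, -0.006, 0.0], [0.0, -0.001, -1.0]]
wrist_force: [-0.5, -0.2, -2.8]
opening: 0.0495
grip_force: 25.0
```

Emit:
play_rows(steps=[[[0.8,0,0],[0,0,0]],[[0.8,0,0],[0,0,0]],[[0.8,0,0],[0,0,0]],[[0.7,0,0],[0,0,0]],[[0.7,0,0],[0,0,0]],[[0,0,0],[0,0,0]]])

```text
t: 7.52
ee_pos: [0.5516, -0.0186, 0.0347]
orientation: [[0.005, 1.0, -0.0], [1.0, -0.005, 0.0], [0.0, -0.0, -1.0]]
wrist_force: [-0.1, -0.6, -2.4]
opening: 0.0496
grip_force: 25.0
```

Emit:
play_rows(steps=[[[0.5,0,0],[0,0,0]],[[0.5,0,0],[0,0,0]],[[0.5,0,0],[0,0,0]],[[0,0,0],[0,0,0]]])

```text
t: 8.02
ee_pos: [0.5517, -0.0038, 0.0347]
orientation: [[0.005, 1.0, -0.0], [1.0, -0.005, 0.0], [0.0, -0.0, -1.0]]
wrist_force: [0.0, 0.2, -3.8]
opening: 0.0499
grip_force: 25.0
```

Emit:
play_rows(steps=[[[0,0,0],[0,0,0]],[[0,0,0],[0,0,0]],[[0,0,0],[0,0,0]]], jaw=0.72)

```text
t: 8.4
ee_pos: [0.5519, -0.0047, 0.0349]
orientation: [[0.006, 1.0, 0.0], [1.0, -0.006, -0.0], [-0.0, 0.0, -1.0]]
wrist_force: [0.1, 0.1, 0.9]
opening: 0.0634
grip_force: 0.0
```

Emit:
play_rows(steps=[[[0,0,-3],[0,0,0]],[[0,0,-3],[0,0,0]],[[-4,0,0],[0,0,0]],[[-4,0,0],[0,0,0]],[[-2,0,0],[0,0,0]],[[0,0,0],[0,0,0]]], jaw=0)

```text
t: 9.15
ee_pos: [0.5509, -0.1065, 0.0949]
orientation: [[0.009, 1.0, 0.0], [1.0, -0.009, -0.001], [-0.001, 0.0, -1.0]]
wrist_force: [0.1, -0.5, -0.0]
opening: 0.0056
grip_force: 0.0
```

```bash
python3 -c "
from h import *
to(.551,-.106,.035,-.3)"
```

```text
t 9.15 pos [ 0.5509 -0.1065  0.0949] head -0.54 tilt [ 0.0003 -0.0009] F [ 0.1 -0.5 -0. ] open 0.0056 grip 0.0
tool shift cm [0.05 0.01 5.99] ('turn z rad', np.float64(-0.0042))
```

Emit:
play_rows(steps=[[[0,0,3],[0,0,-0.004]],[[0,0,2.9],[0,0,0]],[[2.0,0,0],[0,0,0]],[[2.0,0,0],[0,0,0]],[[1.6,0,0],[0,0,0]],[[0.5,0,0],[0,0,0]],[[0.5,0,0],[0,0,0]],[[0.5,0,0],[0,0,0]],[[0.5,0,0],[0,0,0]],[[0,0,0],[0,0,0]]])

```text
t: 10.4
ee_pos: [0.5514, -0.0283, 0.0358]
orientation: [[0.002, 1.0, 0.0], [1.0, -0.002, 0.0], [0.0, 0.0, -1.0]]
wrist_force: [-0.0, 0.3, -0.0]
opening: 0.0006
grip_force: 0.3
```

Emit:
play_rows(steps=[[[0.7,0,0],[0,0,0]],[[0.7,0,0],[0,0,0]],[[0.7,0,0],[0,0,0]],[[0.7,0,0],[0,0,0]],[[0,0,0],[0,0,0]]])

```text
t: 11.02
ee_pos: [0.5512, 0.001, 0.0356]
orientation: [[0.001, 1.0, -0.0], [1.0, -0.001, 0.001], [0.001, -0.0, -1.0]]
wrist_force: [0.1, -0.6, 0.2]
opening: 0.0003
grip_force: 0.0
```

```bash
python3 - <<'E'
from h import *
f=get_image("side")["frame"]; cv2.imwrite("pics/s1.png",cv2.resize(f[160:280,300:460],None,fx=5,fy=5,interpolation=cv2.INTER_CUBIC))
E
```

```text
(no output)
```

View pics/s1.png

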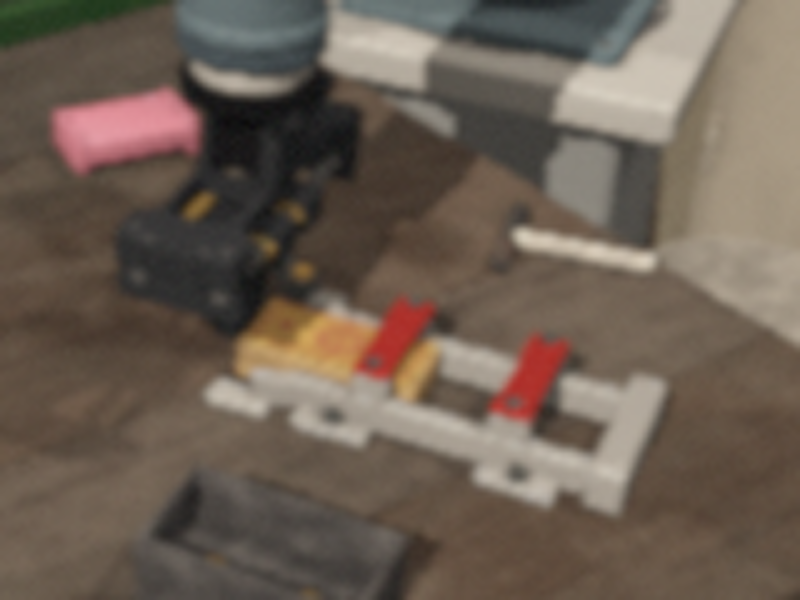

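The block, at crop (330,345), is straight in the channel and its front end has passed under the first strap at (395,340). I'll keep pushing.

Emit:
play_rows(steps=[[[0.7,0,0],[0,0,0]],[[0.7,0,0],[0,0,0]],[[0.7,0,0],[0,0,0]],[[0.7,0,0],[0,0,0]],[[0.7,0,0],[0,0,0]],[[0.7,0,0],[0,0,0]],[[0.7,0,0],[0,0,0]],[[0.7,0,0],[0,0,0]],[[0.6,0,0],[0,0,0]],[[0,0,0],[0,0,0]]])

```text
t: 12.32
ee_pos: [0.5515, 0.0624, 0.0358]
orientation: [[0.001, 1.0, 0.0], [1.0, -0.001, 0.001], [0.001, 0.0, -1.0]]
wrist_force: [0.9, -0.4, 0.4]
opening: 0.0005
grip_force: 0.0
```

Emit:
play_rows(steps=[[[-1,0,0],[0,0,0]],[[0,0,-4],[0,0,0]],[[0,0,-4],[0,0,0]],[[-5,0,-1],[0,0,0]],[[-5,0,0],[0,0,0]],[[-5,0,0],[0,0,0]],[[-5,0,0],[0,0,0]],[[0,0,0],[0,0,0]]], jaw=0.85)

```text
t: 13.32
ee_pos: [0.5498, -0.155, 0.1263]
orientation: [[0.011, 1.0, 0.001], [1.0, -0.011, -0.003], [-0.003, 0.001, -1.0]]
wrist_force: [0.9, 0.2, 1.4]
opening: 0.0745
grip_force: 0.0
```

```bash
python3 - <<'E'
from h import *
im=get_image("side"); P=cloud(im); f=im["frame"]
hsv=cv2.cvtColor(f,cv2.COLOR_BGR2HSV)
z=P[...,2]; m=(z>.012)&(z<.03)&(np.abs(P[...,0]-.551)<.022)&(P[...,1]>-.05)&(P[...,1]<.19)&(hsv[...,1]>90)
print("cut",rect(P,m),"y",np.percentile(P[m][:,1],[1,99]))
# spacer rect check by side camera
m=(z>.012)&(z<.035)&(abs(P[...,0]-.618)<.06)&(abs(P[...,1]+.26)<.06); print("spacer side",rect(P,m))
a=np.radians(-20.3) # spacer short-axis heading
for L in (-28,):
    print("long heading candidates")
to(.618,-.259,.12,-20.3)
E
```

```text
cut (array([551.9, 126.2]), array([ 42.2, 101.1]), 1.7, 203, np.float64(22.0)) y [0.09985061 0.17601279]
spacer side (array([ 639.3, -262.6]), array([85. , 91.3]), 70.7, 346, np.float64(21.0))
long heading candidates
t 13.38 pos [ 0.5502 -0.1516  0.1259] head -0.41 tilt [ 0.0001 -0.001 ] F [-0.2  0.5 -0. ] open 0.075 grip 0.0
tool shift cm [-10.69   6.85   0.6 ] ('turn z rad', np.float64(0.3472))
```

```bash
python3 - <<'E'
from h import *
im=pickle.load(open("top0.pkl","rb")); P=cloud(im)
a=np.radians(-20.3); ty=np.array([np.cos(a),np.sin(a)]); tx=np.array([-np.sin(a),np.cos(a)]); C=np.array([.6181,-.2592])
for L in (-.028,-.02,-.01,0):
    d=P[...,:2]-(C+L*tx); u=d@tx; v=d@ty; z=P[...,2]
    for nm,m in (("finger+",(abs(u)<.012)&(v>.027)&(v<.052)),("finger-",(abs(u)<.012)&(v<-.027)&(v>-.052)),("body",(abs(u)<.04)&(abs(v)<.096)),("rack v", (abs(u)<.012)&(v>.027)&(z>.01))):
        q=z[m]; print(L,nm,np.nanmax(q).round(4) if nm!="rack v" else np.nanmin(v[m]).round(4),m.sum())
to(*(C-.028*tx),.12,-20.3)
E
```

```text
-0.028 finger+ 0.0055 86
-0.028 finger- 0.0053 111
-0.028 body 0.0303 2791
-0.028 rack v 0.0605 1458
-0.02 finger+ 0.0056 85
-0.02 finger- 0.0053 112
-0.02 body 0.0303 2793
-0.02 rack v 0.0623 1364
-0.01 finger+ 0.0065 86
-0.01 finger- 0.0038 112
-0.01 body 0.0303 2790
-0.01 rack v 0.0646 1291
0 finger+ 0.0065 85
0 finger- 0.0048 111
0 body 0.0303 2819
0 rack v 0.0661 1280
t 13.38 pos [ 0.5502 -0.1516  0.1259] head -0.41 tilt [ 0.0001 -0.001 ] F [-0.2  0.5 -0. ] open 0.075 grip 0.0
tool shift cm [-13.35   5.91   0.61] ('turn z rad', np.float64(0.3472))
```

Emit:
play_rows(steps=[[[-4.5,2.0,0],[0,0,0]],[[-4.5,2.0,0],[0,0,0]],[[-4.3,1.9,0.5],[0,0,0]],[[0,0,0],[0,0,0.175]],[[0,0,0],[0,0,0.172]],[[0,0,0],[0,0,0]],[[0,0,0],[0,0,0]]], jaw=0.71)

```text
t: 14.25
ee_pos: [0.6099, -0.2806, 0.1206]
orientation: [[0.338, 0.941, -0.0], [0.941, -0.338, 0.001], [0.0, -0.0, -1.0]]
wrist_force: [-0.2, 0.2, 0.4]
opening: 0.063
grip_force: 0.0
```

```bash
python3 - <<'E'
from h import *
to(.6084,-.2855,.033,-20.3)
E
```

```text
t 14.25 pos [ 0.6099 -0.2806  0.1206] head -19.74 tilt [-0.0002  0.0005] F [-0.2  0.2  0.4] open 0.063 grip 0.0
tool shift cm [-0.52  0.03  8.76] ('turn z rad', np.float64(0.0098))
```

Emit:
play_rows(steps=[[[-0.5,0,3.0],[0,0,0.01]],[[0,0,3.0],[0,0,0]],[[0,0,1.8],[0,0,0]],[[0,0,0.9],[0,0,0]],[[0,0,0],[0,0,0]]])

```text
t: 14.88
ee_pos: [0.6081, -0.2862, 0.0337]
orientation: [[0.351, 0.936, -0.0], [0.936, -0.351, 0.0], [0.0, -0.0, -1.0]]
wrist_force: [-0.1, 0.1, 0.7]
opening: 0.0624
grip_force: 0.0
```

Emit:
play_rows(steps=[[[0,0,0],[0,0,0]],[[0,0,0],[0,0,0]],[[0,0,0],[0,0,0]],[[0,0,0],[0,0,0]]], jaw=0.4)

```text
t: 15.38
ee_pos: [0.6089, -0.2867, 0.0348]
orientation: [[0.351, 0.936, 0.002], [0.936, -0.351, -0.001], [-0.0, 0.002, -1.0]]
wrist_force: [1.2, -0.1, 6.6]
opening: 0.0496
grip_force: 25.0
```

Emit:
play_rows(steps=[[[0,0,-2.5],[0,0,0]],[[0,0,-2.5],[0,0,0]],[[0,0,0],[0,0,-0.175]],[[0,0,0],[0,0,-0.174]],[[0,0,0],[0,0,0]],[[0,0,0],[0,0,0]]])

```text
t: 16.12
ee_pos: [0.6082, -0.2864, 0.0845]
orientation: [[0.013, 1.0, 0.001], [1.0, -0.013, -0.0], [-0.0, 0.001, -1.0]]
wrist_force: [0.1, -0.7, -2.6]
opening: 0.0496
grip_force: 25.0
```

```bash
python3 - <<'E'
from h import *
to(.551,-.053,.06,-.3)
E
```

```text
t 16.12 pos [ 0.6082 -0.2864  0.0845] head -0.77 tilt [ 0.0007 -0.0002] F [ 0.1 -0.7 -2.6] open 0.0496 grip 25.0
tool shift cm [23.26 -6.04  2.44] ('turn z rad', np.float64(-0.0082))
```

Emit:
play_rows(steps=[[[4.6,-1.2,0],[0,0,-0.008]],[[4.6,-1.2,0],[0,0,0]],[[4.6,-1.2,0],[0,0,0]],[[4.6,-1.2,0.4],[0,0,0]],[[3.6,-1.0,1.0],[0,0,0]],[[1.2,-0.2,1.0],[0,0,0]],[[0,0,0],[0,0,0]],[[0,0,0],[0,0,0]]])

```text
t: 17.12
ee_pos: [0.5496, -0.0563, 0.0601]
orientation: [[0.005, 1.0, 0.001], [1.0, -0.005, -0.002], [-0.002, 0.001, -1.0]]
wrist_force: [-0.6, -0.8, -2.1]
opening: 0.0499
grip_force: 25.0
```

```bash
python3 - <<'E'
from h import *
to(.551,-.053,.0353,-.3)
E
```

```text
t 17.12 pos [ 0.5496 -0.0563  0.0601] head -0.27 tilt [ 0.0011 -0.0016] F [-0.6 -0.8 -2.1] open 0.0499 grip 25.0
tool shift cm [0.33 0.14 2.48] ('turn z rad', np.float64(0.0004))
```

Emit:
play_rows(steps=[[[0,0.15,1.5],[0,0,0]],[[0,0,0.9],[0,0,0]],[[0,0,0],[0,0,0]],[[0.8,0,0],[0,0,0]],[[0.8,0,0],[0,0,0]],[[0.8,0,0],[0,0,0]],[[0.8,0,0],[0,0,0]],[[0,0,0],[0,0,0]]])

```text
t: 18.12
ee_pos: [0.5505, -0.0208, 0.0357]
orientation: [[0.0, 1.0, -0.0], [1.0, -0.0, 0.0], [0.0, -0.0, -1.0]]
wrist_force: [0.7, 0.7, -1.6]
opening: 0.05
grip_force: 25.0
```

Emit:
play_rows(steps=[[[0.6,0,0],[0,0,0]],[[0.6,0,0],[0,0,0]],[[0.6,0,0],[0,0,0]],[[0,0,0],[0,0,0]]])

```text
t: 18.62
ee_pos: [0.5505, -0.0033, 0.0357]
orientation: [[0.001, 1.0, -0.0], [1.0, -0.001, 0.0], [0.0, -0.0, -1.0]]
wrist_force: [-0.1, -1.1, -1.4]
opening: 0.0493
grip_force: 25.0
```

Emit:
play_rows(steps=[[[0,0,0],[0,0,0]],[[0,0,0],[0,0,0]],[[0,0,0],[0,0,0]]], jaw=0.72)

```text
t: 19.0
ee_pos: [0.5506, -0.0043, 0.0359]
orientation: [[0.002, 1.0, 0.0], [1.0, -0.002, -0.0], [-0.0, 0.0, -1.0]]
wrist_force: [0.2, -0.5, -0.2]
opening: 0.0637
grip_force: 0.0
```

Emit:
play_rows(steps=[[[0,0,-3],[0,0,0]],[[0,0,-3],[0,0,0]],[[-3,0,0],[0,0,0]],[[-2,0,0],[0,0,0]],[[0,0,0],[0,0,0]],[[0,0,2],[0,0,0]],[[0,0,2],[0,0,0]],[[0,0,1.9],[0,0,0]],[[0,0,0],[0,0,0]]], jaw=0)

```text
t: 20.12
ee_pos: [0.5488, -0.0536, 0.0345]
orientation: [[0.002, 1.0, -0.004], [1.0, -0.002, 0.0], [0.0, -0.004, -1.0]]
wrist_force: [0.1, 0.2, 0.8]
opening: 0.0005
grip_force: 0.0
```

Emit:
play_rows(steps=[[[0.7,0,0],[0,0,0]],[[0.7,0,0],[0,0,0]],[[0.7,0,0],[0,0,0]],[[0.7,0,0],[0,0,0]],[[0.7,0,0],[0,0,0]],[[0,0,0],[0,0,0]]])

```text
t: 20.88
ee_pos: [0.5505, -0.0185, 0.0368]
orientation: [[0.001, 1.0, 0.0], [1.0, -0.001, 0.0], [0.0, 0.0, -1.0]]
wrist_force: [-0.3, -0.7, 0.0]
opening: 0.0008
grip_force: 0.0
```

```bash
python3 - <<'E'
from h import *
to(.551,.019,.0353,-.3)
f=get_image("side")["frame"]; cv2.imwrite("pics/s2.png",cv2.resize(f[160:280,300:460],None,fx=5,fy=5,interpolation=cv2.INTER_CUBIC))
E
```

```text
t 20.88 pos [ 0.5505 -0.0185  0.0368] head -0.08 tilt [0.0002 0.0001] F [-0.3 -0.7  0. ] open 0.0008 grip 0.0
tool shift cm [3.75 0.04 0.15] ('turn z rad', np.float64(0.0039))
```

View pics/s2.png

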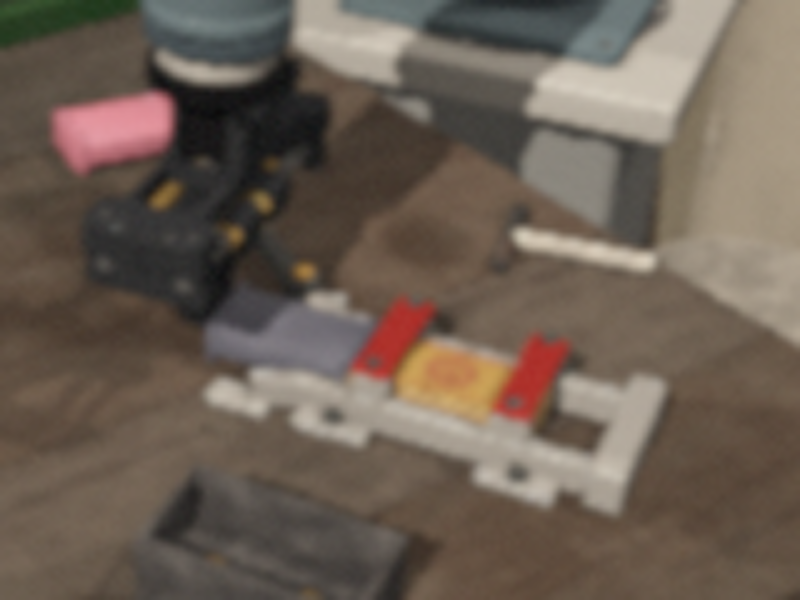

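The spacer, at crop (290,330), is in line behind the printing block at (455,380), with a gap still before the head bar at (630,440). I'll push on, ending in small steps.

Emit:
play_rows(steps=[[[0.6,0,0],[0,0,0]],[[0.6,0,0],[0,0,0]],[[0.6,0,0],[0,0,0]],[[0.6,0,0],[0,0,0]],[[0.5,0,0],[0,0,0]],[[0.4,0,0],[0,0,0]],[[0,0,0],[0,0,0]]])

```text
t: 21.8
ee_pos: [0.5506, 0.0148, 0.0367]
orientation: [[0.001, 1.0, -0.0], [1.0, -0.001, 0.001], [0.001, -0.0, -1.0]]
wrist_force: [0.3, -0.9, 0.2]
opening: 0.0004
grip_force: 0.6
```

Emit:
play_rows(steps=[[[0.15,0,0],[0,0,0]],[[0.15,0,0],[0,0,0]],[[0,0,0],[0,0,0]]])

```text
t: 22.18
ee_pos: [0.5505, 0.0169, 0.0367]
orientation: [[0.002, 1.0, 0.0], [1.0, -0.002, -0.0], [-0.0, 0.0, -1.0]]
wrist_force: [-0.2, -3.2, 0.5]
opening: 0.0001
grip_force: 1.8
```

Emit:
play_rows(steps=[[[0.15,0,0],[0,0,0]],[[0.1,0,0],[0,0,0]],[[0,0,0],[0,0,0]]])

```text
t: 22.55
ee_pos: [0.5505, 0.0182, 0.0367]
orientation: [[0.003, 1.0, 0.0], [1.0, -0.003, -0.002], [-0.002, 0.0, -1.0]]
wrist_force: [0.7, -6.7, 1.7]
opening: 0.0008
grip_force: 3.3
```

Emit:
play_rows(steps=[[[0.15,0,0],[0,0,0]],[[0.1,0,0],[0,0,0]],[[0,0,0],[0,0,0]]])

```text
t: 22.92
ee_pos: [0.5505, 0.0183, 0.0368]
orientation: [[0.005, 1.0, 0.001], [1.0, -0.005, -0.004], [-0.004, 0.001, -1.0]]
wrist_force: [0.5, -11.3, 0.4]
opening: 0.0003
grip_force: 5.8
```

Emit:
play_rows(steps=[[[0.1,0,0],[0,0,0]],[[0.1,0,0],[0,0,0]],[[0,0,0],[0,0,0]]])

```text
t: 23.3
ee_pos: [0.5504, 0.0184, 0.0369]
orientation: [[0.006, 1.0, 0.001], [1.0, -0.006, -0.006], [-0.006, 0.001, -1.0]]
wrist_force: [0.3, -15.9, 0.9]
opening: 0.0005
grip_force: 7.9
```

The push stalled at y = 0.0183 with 16 N, so both blocks are home. Next I back off, check, and go above the post.

Emit:
play_rows(steps=[[[-2.5,0,0],[0,0,0]],[[0,0,-3],[0,0,0]],[[0,0,-4],[0,0,0]],[[-2,-4.8,-2],[0,0,0]],[[-0.5,-4.8,0],[0,0,0]],[[0,0,0],[0,0,0]],[[0,0,0],[0,0,0]]], jaw=0.45, squeeze=10)

```text
t: 24.18
ee_pos: [0.4553, -0.0247, 0.1269]
orientation: [[0.001, 1.0, 0.001], [1.0, -0.001, 0.001], [0.001, 0.001, -1.0]]
wrist_force: [-0.2, -0.2, -0.6]
opening: 0.0398
grip_force: 0.0
```

```bash
python3 - <<'E'
from h import *
to(.4543,-.0249,.056,-.3)
im=get_image("side"); P=cloud(im); z=P[...,2]; f=im["frame"]
m=(z>.055)&(z<.075)&(abs(P[...,0]-.454)<.025)&(abs(P[...,1]+.025)<.025); print("post",rect(P,m) if m.sum()>3 else m.sum())
cv2.imwrite("pics/s3.png",cv2.resize(f[160:280,300:460],None,fx=5,fy=5,interpolation=cv2.INTER_CUBIC))
E
```

```text
t 24.18 pos [ 0.4553 -0.0247  0.1269] head -0.03 tilt [0.001  0.0011] F [-0.2 -0.2 -0.6] open 0.0398 grip 0.0
tool shift cm [-0.03 -0.11  7.09] ('turn z rad', np.float64(0.0047))
post (array([459.7, -20. ]), array([12.7, 12.3]), 22.8, 23, np.float64(62.4))
```

View pics/s3.png

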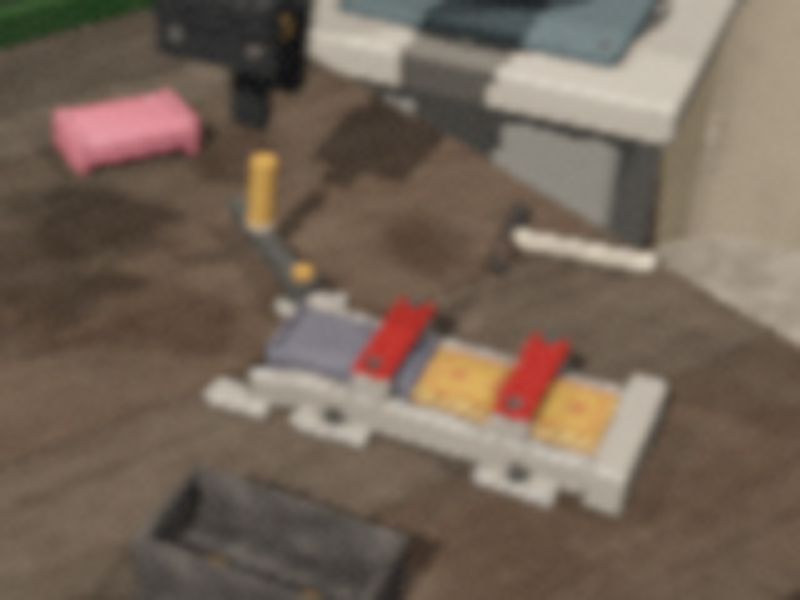

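Both blocks are home: the printing block is against the head bar at crop (615,400) and the spacer is snug behind it at (410,370). The latch post is standing at (262,190). Now I grip the post.

Emit:
play_rows(steps=[[[0,-0.1,2.5],[0,0,0]],[[0,0,2.5],[0,0,0]],[[0,0,2.0],[0,0,0]],[[0,0,0],[0,0,0]]])

```text
t: 24.72
ee_pos: [0.4536, -0.0255, 0.0556]
orientation: [[0.001, 1.0, -0.002], [1.0, -0.001, 0.0], [0.0, -0.002, -1.0]]
wrist_force: [-0.0, -0.0, 0.1]
opening: 0.04
grip_force: 0.0
```

Emit:
play_rows(steps=[[[0,0,0],[0,0,0]],[[0,0,0],[0,0,0]],[[0,0,0],[0,0,0]],[[0,0,0],[0,0,0]]], jaw=0)

```text
t: 25.22
ee_pos: [0.4551, -0.0252, 0.0575]
orientation: [[0.001, 1.0, 0.003], [1.0, -0.001, 0.001], [0.001, 0.003, -1.0]]
wrist_force: [4.8, 3.7, 3.1]
opening: 0.0143
grip_force: 10.0
```

```bash
python3 - <<'E'
from h import *
to(.4543,-.0249,.056)
s=get_state(); R=s["orientation"]; C=np.array([.4985,.018]); p=s["ee_pos"][:2]
r0=p-C; print(np.hypot(*r0)*1000, np.degrees(np.arctan2(*r0[::-1])))
a0=np.arctan2(*r0[::-1])%(2*np.pi)-2*np.pi; prev=p
N=14
for k in range(1,N+1):
    a=a0*(1-k/N); rr=np.hypot(*r0)+( .062-np.hypot(*r0))*k/N; q=C+rr*np.array([np.cos(a),np.sin(a)])
    print((R[:2,:2].T@(q-prev)*100).round(2)); prev=q
E
```

```text
t 25.23 pos [ 0.4551 -0.0252  0.0575] head -0.07 tilt [0.0032 0.0006] F [4.8 3.7 3.1] open 0.0143 grip 10.0
tool shift cm [ 0.03 -0.08  0.15] 
61.21816971542617 -135.1040983490121
[-0.67  0.78]
[-0.53  0.89]
[-0.37  0.96]
[-0.21  1.01]
[-0.03  1.03]
[0.14 1.03]
[0.31 0.99]
[0.47 0.92]
[0.62 0.83]
[0.75 0.72]
[0.86 0.58]
[0.95 0.43]
[1.01 0.26]
[1.04 0.09]
```

Emit:
play_rows(steps=[[[-0.67,0.78,0],[0,0,0]],[[-0.53,0.89,0],[0,0,0]],[[-0.37,0.96,0],[0,0,0]],[[-0.21,1.01,0],[0,0,0]],[[-0.03,1.03,0],[0,0,0]],[[0.14,1.03,0],[0,0,0]],[[0.31,0.99,0],[0,0,0]],[[0,0,0],[0,0,0]]])

```text
t: 26.22
ee_pos: [0.5216, -0.0397, 0.0567]
orientation: [[0.001, 1.0, 0.002], [1.0, -0.001, -0.001], [-0.001, 0.002, -1.0]]
wrist_force: [1.9, -3.7, -0.5]
opening: 0.0145
grip_force: 10.0
```

Emit:
play_rows(steps=[[[0.47,0.92,0],[0,0,0]],[[0.62,0.83,0],[0,0,0]],[[0.75,0.72,0],[0,0,0]],[[0.86,0.58,0],[0,0,0]],[[0.95,0.43,0],[0,0,0]],[[1.0,0.26,0],[0,0,0]],[[0.8,0.09,0],[0,0,0]],[[0,0,0],[0,0,0]]])

```text
t: 27.22
ee_pos: [0.5616, 0.0172, 0.0569]
orientation: [[-0.0, 1.0, 0.005], [1.0, 0.0, 0.001], [0.001, 0.005, -1.0]]
wrist_force: [8.3, -1.1, -8.9]
opening: 0.0148
grip_force: 10.0
```

Emit:
play_rows(steps=[[[0.2,0,0],[0,0,0]],[[0.2,0,0],[0,0,0]],[[0,0,0],[0,0,0]]])

```text
t: 27.6
ee_pos: [0.5619, 0.0203, 0.057]
orientation: [[0.001, 1.0, 0.006], [1.0, -0.001, 0.0], [0.0, 0.006, -1.0]]
wrist_force: [10.0, -2.1, -9.6]
opening: 0.0143
grip_force: 10.0
```

Emit:
play_rows(steps=[[[0.2,-0.1,0],[0,0,0]],[[0.2,0,0],[0,0,0]],[[0,0,0],[0,0,0]]])

```text
t: 27.98
ee_pos: [0.5621, 0.0247, 0.0571]
orientation: [[0.0, 1.0, 0.009], [1.0, -0.0, 0.0], [0.0, 0.009, -1.0]]
wrist_force: [13.4, -0.7, -13.7]
opening: 0.0145
grip_force: 10.0
```

Emit:
play_rows(steps=[[[0,0,0],[0,0,0]],[[0,0,0],[0,0,0]],[[0,0,0],[0,0,0]]], jaw=0.35)

```text
t: 28.35
ee_pos: [0.5571, 0.0236, 0.0566]
orientation: [[0.002, 1.0, -0.001], [1.0, -0.002, 0.001], [0.001, -0.001, -1.0]]
wrist_force: [0.6, 0.5, -0.1]
opening: 0.0311
grip_force: 0.0
```

Emit:
play_rows(steps=[[[0,0,-2.5],[0,0,0]],[[0,0,-4],[0,0,0]],[[-4,-1,-4],[0,0,0]],[[-5,-4,0],[0,0,0]],[[-5,-4,0],[0,0,0]],[[-5,-4,0],[0,0,0]],[[0,0,0],[0,0,0]]])

```text
t: 29.22
ee_pos: [0.4266, -0.1666, 0.1619]
orientation: [[0.01, 1.0, -0.002], [1.0, -0.01, 0.0], [0.0, -0.002, -1.0]]
wrist_force: [1.0, 1.6, 0.7]
opening: 0.031
grip_force: 0.0
```

```bash
python3 - <<'E'
from h import *
im=get_image("top"); P=cloud(im); z=P[...,2]
m=(z>.055)&(z<.075)&(abs(P[...,0]-.56)<.03)&(abs(P[...,1]-.018)<.04); print("post",rect(P,m) if m.sum()>3 else m.sum())
f=im["frame"]; a=cv2.resize(f[170:270,160:310],None,fx=4,fy=4,interpolation=cv2.INTER_CUBIC)
print(get_state()["ee_pos"])
g=get_image("side")["frame"][170:270,310:460]; cv2.imwrite("pics/fin.png",cv2.resize(np.hstack([f[170:270,160:310],g]),(798,266),interpolation=cv2.INTER_CUBIC))
E
```

```text
post (array([559. ,  15.8]), array([12.7, 12.5]), 86.0, 40, np.float64(67.4))
[ 0.42892492 -0.16439259  0.16191808]
```

View pics/fin.png

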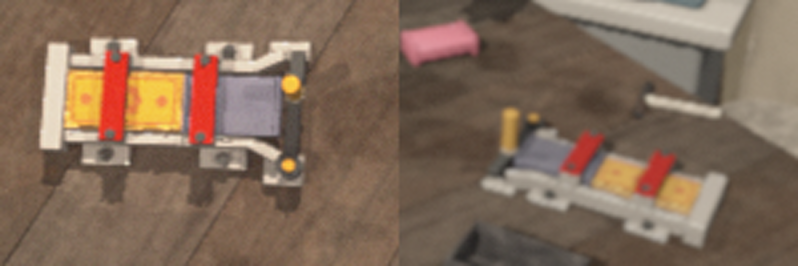

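The blocks are seated. The latch looks nearly or fully shut, with the post at (290,85) and the pivot at (289,165), but the fingers slipped along the post. I'll measure its angle.

```bash
python3 - <<'E'
from h import *
acc=[]
for i in range(5):
    im=get_image("top"); P=cloud(im); z=P[...,2]
    m=(z>.055)&(z<.075)&(abs(P[...,0]-.56)<.03)&(abs(P[...,1]-.018)<.04); acc.append(P[m][:,:2].mean(0))
    b=(z>.016)&(z<.028)&(P[...,0]>.51)&(P[...,0]<.60)&(abs(P[...,1]-.018)<.02)&(im["frame"].max(2)<110)
    q=P[b][:,:2].astype(np.float32); vx,vy,x,y=cv2.fitLine(q,cv2.DIST_HUBER,0,.01,.01).ravel(); 
    hb=(z>.02)&(z<.028)&(P[...,0]>.50)&(P[...,0]<.60)&(P[...,1]>.2); r=P[hb][:,:2].astype(np.float32); h=cv2.fitLine(r,cv2.DIST_HUBER,0,.01,.01).ravel()
    print("bar deg",np.degrees(np.arctan(vy/vx)).round(2),"n",len(q),"mid",x.round(4),y.round(4),"head bar deg",np.degrees(np.arctan(h[1]/h[0])).round(2))
print(np.mean(acc,0))
to(.559,-.012,.056,-.3)
E
```

```text
bar deg -5.1 n 113 mid 0.5325 0.0178 head bar deg 0.17
bar deg -5.53 n 114 mid 0.534 0.0178 head bar deg 0.91
bar deg -3.21 n 110 mid 0.5331 0.0179 head bar deg 0.37
bar deg -4.15 n 113 mid 0.5395 0.0172 head bar deg 0.22
bar deg -3.96 n 107 mid 0.532 0.0176 head bar deg 0.13
[0.55905547 0.01629155]
t 29.57 pos [ 0.4311 -0.1622  0.1616] head 0.03 tilt [0.0001 0.0001] F [-0.3 -1.3 -0.1] open 0.0306 grip 0.0
tool shift cm [15.01 12.8  10.57] ('turn z rad', np.float64(0.0058))
```

It looks 2–4° short of shut. I'll push the post with closed fingers from behind.

Emit:
play_rows(steps=[[[4.8,4.2,0],[0,0,0]],[[4.8,4.2,0],[0,0,0]],[[4.5,4.2,2],[0,0,0]],[[0,0,3],[0,0,0]],[[0,0,3],[0,0,0]],[[0,0,2.5],[0,0,0]],[[0,0,0],[0,0,0]],[[0,0,0],[0,0,0]]], jaw=0)

```text
t: 30.58
ee_pos: [0.554, -0.0257, 0.0581]
orientation: [[0.001, 1.0, 0.001], [1.0, -0.001, -0.0], [-0.0, 0.001, -1.0]]
wrist_force: [0.8, -0.8, 1.3]
opening: 0.0007
grip_force: 0.0
```

Emit:
play_rows(steps=[[[0.3,0,0],[0,0,0]],[[0.3,0,0],[0,0,0]],[[0.3,0,0],[0,0,0]],[[0.3,0,0],[0,0,0]],[[0,0,0],[0,0,0]]])

```text
t: 31.2
ee_pos: [0.5534, -0.0137, 0.0574]
orientation: [[0.001, 1.0, 0.0], [1.0, -0.001, 0.0], [0.0, 0.0, -1.0]]
wrist_force: [0.3, -0.3, 0.2]
opening: 0.0006
grip_force: 0.0
```

Emit:
play_rows(steps=[[[0.15,0,0],[0,0,0]],[[0.15,0,0],[0,0,0]],[[0,0,0],[0,0,0]]])

```text
t: 31.58
ee_pos: [0.5534, -0.0109, 0.0574]
orientation: [[0.002, 1.0, -0.0], [1.0, -0.002, 0.0], [0.0, -0.0, -1.0]]
wrist_force: [-0.2, 0.6, 0.2]
opening: 0.0008
grip_force: 0.0
```

Emit:
play_rows(steps=[[[0.2,0.5,0],[0,0,0]],[[0.2,0,0],[0,0,0]],[[0.2,0,0],[0,0,0]],[[0.2,0,0],[0,0,0]],[[0.2,0,0],[0,0,0]],[[0,0,0],[0,0,0]]])

```text
t: 32.33
ee_pos: [0.5584, -0.0008, 0.0574]
orientation: [[0.002, 1.0, -0.0], [1.0, -0.002, 0.0], [0.0, -0.0, -1.0]]
wrist_force: [-0.6, -0.4, -0.2]
opening: 0.0002
grip_force: 0.0
```

Emit:
play_rows(steps=[[[0.15,0,0],[0,0,0]],[[0.15,0,0],[0,0,0]],[[0,0,0],[0,0,0]]])

```text
t: 32.7
ee_pos: [0.5586, 0.0019, 0.0575]
orientation: [[0.002, 1.0, 0.0], [1.0, -0.002, -0.0], [-0.0, 0.0, -1.0]]
wrist_force: [1.9, -0.7, 0.1]
opening: 0.0002
grip_force: 0.4
```

Emit:
play_rows(steps=[[[0.15,0,0],[0,0,0]],[[0.15,0,0],[0,0,0]],[[0,0,0],[0,0,0]]])

```text
t: 33.08
ee_pos: [0.5585, 0.0023, 0.0575]
orientation: [[0.004, 1.0, 0.001], [1.0, -0.004, -0.003], [-0.003, 0.001, -1.0]]
wrist_force: [1.8, -6.8, -0.3]
opening: 0.0005
grip_force: 3.3
```

Emit:
play_rows(steps=[[[0.15,0,0],[0,0,0]],[[0.15,0,0],[0,0,0]],[[0,0,0],[0,0,0]]])

```text
t: 33.45
ee_pos: [0.5585, 0.0025, 0.0576]
orientation: [[0.006, 1.0, 0.001], [1.0, -0.006, -0.006], [-0.006, 0.001, -1.0]]
wrist_force: [1.0, -13.2, -0.7]
opening: 0.0005
grip_force: 6.3
```

Emit:
play_rows(steps=[[[-2,0,0],[0,0,0]],[[-1,0,-1],[0,0,0]],[[0,0,-4],[0,0,0]],[[-4,-1,-5],[0,0,0]],[[-5,-4,0],[0,0,0]],[[-5,-4,0],[0,0,0]],[[0,-4,0],[0,0,0]],[[0,0,0],[0,0,0]]])

```text
t: 34.45
ee_pos: [0.4276, -0.158, 0.156]
orientation: [[0.005, 1.0, -0.002], [1.0, -0.005, 0.002], [0.002, -0.002, -1.0]]
wrist_force: [1.0, 1.0, -0.2]
opening: 0.0005
grip_force: 0.0
```

```bash
python3 - <<'E'
from h import *
acc=[];B=[]
for i in range(5):
    im=get_image("top"); P=cloud(im); z=P[...,2]
    m=(z>.055)&(z<.075)&(abs(P[...,0]-.56)<.03)&(abs(P[...,1]-.018)<.04); acc.append(P[m][:,:2].mean(0))
    b=(z>.016)&(z<.028)&(P[...,0]>.51)&(P[...,0]<.60)&(abs(P[...,1]-.018)<.02)&(im["frame"].max(2)<110)
    q=P[b][:,:2].astype(np.float32); vx,vy,x,y=cv2.fitLine(q,cv2.DIST_HUBER,0,.01,.01).ravel(); B.append(np.degrees(np.arctan(vy/vx)))
print(np.round(B,1),np.mean(acc,0))
cv2.imwrite("pics/fin2.png",cv2.resize(im["frame"][170:270,160:310],None,fx=5,fy=5,interpolation=cv2.INTER_CUBIC))
E
```

```text
[-2.2 -0.8 -3.4 -2.2  2.2] [0.55906541 0.01802936]
```

View pics/fin2.png

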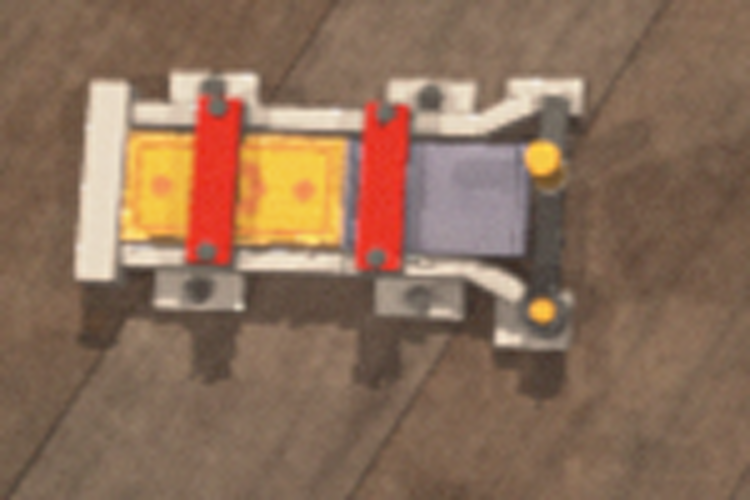

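The final view shows the printing block against the head bar at (125,190) and the spacer snug behind it, with the joint at (350,195). The latch lies fully across the open end at (548,210), stalled on its stop at 13 N, and the arm is clear.

```bash
python3 -c "
from workcell import env
print(env.job_done())"
```

```text
the job is handed in; nothing more can be done
None
```

The printing block is home against the head bar, the spacer is snug behind it, the latch is shut on its stop, and the job was handed in at about 35 s of the 67 s allowed (no verdict was returned).

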